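# Scoop the walnuts into the spring-lid storage box

## Task

Press the catch on the storage box and steady its sprung lid with the hand as it comes up, so that it never flies open. Then, using the scoop and without touching the nuts with the fingers, move every walnut from the open-fronted tray into the box, lay the scoop down flat on the worktop, clear of the tray and box, and push the lid shut until the catch clicks. Leave the jars, shakers and glass around the work standing where they are.

Things in the scene. Friction and masses are not known exactly. Their poses are not given: they have to be found in the camera images.
- nutbox: white storage box fixed to the worktop, 200 x 160 mm and 100 mm high, open on top under the lid; walls and floor 6 mm (inside 188 x 148 mm, 94 mm deep). Origin: centre of its underside; x from its catch side to its hinge side, z up; the hinge axis lies 102 mm towards +x. Inside is empty at first.
- lid (a joint): wooden lid of the box, 205 mm from hinge to front edge, 164 mm wide, 8 mm thick; rad: 0 shut, 1.4 fully open (leaning back at its stop, where it stays). A hinge spring drives it open, about 5 N at the front edge when shut, fading to nearly none at 1.4. Freed suddenly it flies open; let it up slowly against a finger till it stands open. Shutting takes about 10 N down on the front edge.
- lid_hinge (a point): point on the lid's hinge axis, in the middle of its width, 104 mm above the worktop; its frame turns with the lid: x points from the front edge to the hinge, y along the hinge axis, z out of the lid's upper face, which lies 4 mm above the axis
- lid_edge (a point): point on the lid's upper face beside the catch, 60 mm to the +y side of the middle, 195 mm from the hinge axis and 10 mm behind the front edge; axes as lid_hinge. The place to push the lid shut: pushing on the thumb pad instead would hold the catch off.
- pad_top (a point): middle of the top of the catch's thumb pad, a grey plate 40 x 46 mm at the middle of the lid's front edge, 18 mm above the lid, 180 mm from the hinge axis. Pressed straight down 8 mm (3 to 4 N) it swings the hook in front of the box forward off its ledge; the lid is then free and pushes up against the pressing finger, which keeps the hook off while the lid is let up.
- catch (a joint): angle of the catch rocker in rad: 0 at rest (hooked when the lid is shut), 0.28 fully pressed; the hook is off from about 0.18. It springs back by itself and snaps over the ledge when the lid is pushed shut.
- nut_tray: steel tray fixed to the worktop, 230 mm long (x), 124 mm wide (y), with 50 mm high, 6 mm thick walls on its two long sides and at its +x end; the -x end is open, without a sill. Floor 3 mm thick, inside 112 mm wide. Origin: centre of its underside.
- scoop_grip (a point): centre of the dark wooden handle bar of the aluminium scoop (160 g), 95 mm long in x (ending 53 mm behind this point), 18 x 18 mm across, gripped across y; mouth towards +x, z up; 45 mm above the worktop when lying flat. Blade: floor underside 45 mm below this point, 2 mm thick, from x = +40 mm (back wall) to +150 mm (open mouth), 96 mm wide; walls 36 mm high, the sides swept down to nothing over the front 28 mm. It stands level on its blade.
- nut0_center (a point): centre of a walnut, about 41 mm long and 34 mm thick, 22 g, lying in the tray; three to five are present, the rest absent
- nut1_center (a point): centre of a walnut, about 41 mm long and 34 mm thick, 22 g, lying in the tray; three to five are present, the rest absent
- nut2_center (a point): centre of a walnut, about 41 mm long and 34 mm thick, 22 g, lying in the tray; three to five are present, the rest absent
- nut3_center (a point): centre of a walnut, about 41 mm long and 34 mm thick, 22 g, lying in the tray; three to five are present, the rest absent
- nut4_center (a point): centre of a walnut, about 41 mm long and 34 mm thick, 22 g, lying in the tray; three to five are present, the rest absent
- jam_jar_c (a point): bystander: jam jar, 76 mm across, 95 mm high; point half-way up
- salt_shaker_c (a point): bystander: salt shaker, 44 mm across, 90 mm high; point half-way up
- spice_a_c (a point): bystander: spice jar with red cap, 44 mm across, 106 mm high; point half-way up
- tumbler_a_c (a point): bystander: upturned glass, 80 mm across, 88 mm high; point half-way up

How it is judged (in metres and radians):
On the way, in this order (a step that is already met when the one before it is completed fails the run):
1. the lid stands open, at rest (value of joint lid above 1.1 rad and velocity of joint lid below 0.3 rad/s), for 0.2 s.
2. at least one walnut lies in the raised scoop (((x of nut0_center in the frame of scoop_grip between 0.03 and 0.17 m and y of nut0_center in the frame of scoop_grip between -0.05 and 0.05 m and z of nut0_center in the frame of scoop_grip between -0.045 and 0.03 m and height (world z) of nut0_center above 0.09 m) or (x of nut1_center in the frame of scoop_grip between 0.03 and 0.17 m and y of nut1_center in the frame of scoop_grip between -0.05 and 0.05 m and z of nut1_center in the frame of scoop_grip between -0.045 and 0.03 m and height (world z) of nut1_center above 0.09 m) or (x of nut2_center in the frame of scoop_grip between 0.03 and 0.17 m and y of nut2_center in the frame of scoop_grip between -0.05 and 0.05 m and z of nut2_center in the frame of scoop_grip between -0.045 and 0.03 m and height (world z) of nut2_center above 0.09 m) or (x of nut3_center in the frame of scoop_grip between 0.03 and 0.17 m and y of nut3_center in the frame of scoop_grip between -0.05 and 0.05 m and z of nut3_center in the frame of scoop_grip between -0.045 and 0.03 m and height (world z) of nut3_center above 0.09 m) or (x of nut4_center in the frame of scoop_grip between 0.03 and 0.17 m and y of nut4_center in the frame of scoop_grip between -0.05 and 0.05 m and z of nut4_center in the frame of scoop_grip between -0.045 and 0.03 m and height (world z) of nut4_center above 0.09 m))), for 0.2 s.
3. every walnut is in the open box (x of nut0_center in the frame of nutbox between -0.095 and 0.095 m and y of nut0_center in the frame of nutbox between -0.075 and 0.075 m and z of nut0_center in the frame of nutbox between 0 and 0.098 m and x of nut1_center in the frame of nutbox between -0.095 and 0.095 m and y of nut1_center in the frame of nutbox between -0.075 and 0.075 m and z of nut1_center in the frame of nutbox between 0 and 0.098 m and x of nut2_center in the frame of nutbox between -0.095 and 0.095 m and y of nut2_center in the frame of nutbox between -0.075 and 0.075 m and z of nut2_center in the frame of nutbox between 0 and 0.098 m and x of nut3_center in the frame of nutbox between -0.095 and 0.095 m and y of nut3_center in the frame of nutbox between -0.075 and 0.075 m and z of nut3_center in the frame of nutbox between 0 and 0.098 m and x of nut4_center in the frame of nutbox between -0.095 and 0.095 m and y of nut4_center in the frame of nutbox between -0.075 and 0.075 m and z of nut4_center in the frame of nutbox between 0 and 0.098 m and value of joint lid above 0.6 rad), for 0.2 s.
4. the lid is shut (value of joint lid below 0.04 rad), for 0.3 s.
At the end, for the whole second after the job is handed in: every walnut present is inside the box, the lid is shut (under 0.04 rad) and held by its catch (rocker back under 0.1 rad), and the scoop lies at rest, level (within 0.12 rad) on the worktop with its handle under 55 mm high, touching neither tray nor box (x of nut0_center in the frame of nutbox between -0.095 and 0.095 m and y of nut0_center in the frame of nutbox between -0.075 and 0.075 m and z of nut0_center in the frame of nutbox between 0 and 0.098 m and x of nut1_center in the frame of nutbox between -0.095 and 0.095 m and y of nut1_center in the frame of nutbox between -0.075 and 0.075 m and z of nut1_center in the frame of nutbox between 0 and 0.098 m and x of nut2_center in the frame of nutbox between -0.095 and 0.095 m and y of nut2_center in the frame of nutbox between -0.075 and 0.075 m and z of nut2_center in the frame of nutbox between 0 and 0.098 m and x of nut3_center in the frame of nutbox between -0.095 and 0.095 m and y of nut3_center in the frame of nutbox between -0.075 and 0.075 m and z of nut3_center in the frame of nutbox between 0 and 0.098 m and x of nut4_center in the frame of nutbox between -0.095 and 0.095 m and y of nut4_center in the frame of nutbox between -0.075 and 0.075 m and z of nut4_center in the frame of nutbox between 0 and 0.098 m and value of joint lid below 0.04 rad and value of joint catch below 0.1 rad and height (world z) of scoop_grip below 0.055 m and angle between scoop_grip's own z axis and vertical below 0.12 rad and contact force between scoop and nut_tray below 0.05 N and contact force between scoop and nutbox below 0.05 N and linear speed of scoop below 0.02 m/s).
It fails at once if the lid flies open (faster than 3 rad/s) (velocity of joint lid above 3 rad/s).
It fails at once if the fingers touch a walnut (contact force between the fingers and nut0 above 0.3 N or contact force between the fingers and nut1 above 0.3 N or contact force between the fingers and nut2 above 0.3 N or contact force between the fingers and nut3 above 0.3 N or contact force between the fingers and nut4 above 0.3 N).
It fails at once if a bystander is shifted by more than 40 mm or tipped over (distance of any of jam_jar_c, salt_shaker_c, spice_a_c, tumbler_a_c from where it was at the start of the episode above 0.04 m).
Of nut0, nut1, nut2, nut3, nut4 only 3 to 5 are there at a start; the rules pass over those that are not, and their reading is None.
At some moment in a run one of scoop may be knocked a few centimetres aside while the robot is not near it.
It also fails if it takes over 210 s, if anything falls off the work surface, if the arm or the gripper's body presses on something with over 40 N, if the wrist force passes 120 N, or if a joint passes its speed limit or range.

## Robot

A 6-joint arm with a two-finger parallel gripper is mounted at the origin on a cart in front of the work surface, level with it; the furniture and walls round the work are solid. World frame = base frame: x ahead of the robot, y to its left, z up, the work surface at z = 0. Lengths are in m, angles in degrees, forces in N, time in s.
With the tool pointing down it reaches from about 0.35 to 0.975 m from the base axis. Payload 7.1 kg.
Tool frame: the origin (TCP) lies midway between the tips of the shut fingers; the grasp point (between the pads) lies hold_point_z behind it (hold_point_z is the distance from the TCP to the grasp point, in m); z points along the fingers, y is the line along which they close (so a half turn about z gives the same grasp; the last joint's range is limited). The gripper opens to 88 mm and grips with 3 to 60 N. Pads are 20 mm wide; open, the fingers measure 115 mm over their backs; the gripper's body (75 mm by 178 mm) begins 61 mm behind the grasp point.
Start: joints at [-68.239, 24.242, 93.386, -0, 62.372, -1.089], TCP at [0.243, -0.576, 0.223] pointing down, gripper open.
Joint ranges: [-172.04, 172.04], [-51.8, 120.97], [4.93, 147.93], [-75.15, 255.16], [6.16, 154.13], [-145.62, 145.62]. Speed limits (degrees/s): [136.94, 136.94, 172.46, 180, 180, 180].

## Interface

Orientations are given as [roll, pitch, yaw] about the fixed x, y, z axes, in that order (R = Rz(yaw) Ry(pitch) Rx(roll)).
In Python, from bench import * gives the robot as it stands.
- The arm moves only by the shell command python3 -m creep 'ROWS'. ROWS is text: rows parted by semicolons, each of 7 numbers parted by spaces: the closure, from -1 (fully open) to 1 (shut), then the shift along the world's x, y, z in mm, then the turn, a rotation vector about the world's x, y, z in rad. A call has 1 to 8 rows; each row is the pose to reach, as a shift and turn from the pose commanded when the call began; what a row does not reach only later rows make up. A row lasts 1/8 s, in which the tool goes at most 62.5 mm and 10.7 degrees, less where a joint would pass 70% of its speed; a pose out of reach is approached as far as the arm can. A call with a gripper value outside its range is refused whole. The fingers move at their own pace and stop on an object; the grip force is fixed at half the most. Time passes only in rows, so rows that repeat a pose let the fingers close. It gives the time, the measured TCP pose, the force, the opening and the grip force at its end, in the units of the state.
- read_state(): the state, without advancing time (a new reading comes with each control period).
- camera(name): name is "scene" or "top"; returns a dict with "frame" (384x512x3 uint8, red, green, blue), "mtx" (3x3 intrinsics, pixels), "R" (3x3) and "t" (3): a world point X has camera coordinates R X + t. Camera axes: x right, y down, z forward; pixel columns grow to the right and rows downward; lengths in m; the calibration is good to about 2 mm. A picture is of the moment at which its call begins. There is no depth.
- job_done(): hands the job in; it is judged then, once.
The state is a dict: "t": time; "joint_positions": joint angles; "qd": joint speeds; "tau": joint torques, N m; "tcp_pos": TCP position; "tool_rot": TCP orientation; "contact_force": force on the tool from outside, world axes, zero at the start; "moment": the same for the moment, N m; "opening": finger opening in m; "grip_force": force on a finger pad.
Only numpy, scipy, OpenCV 4.12 (cv2) and the standard library are available. Lean on these libraries where they do the work, as an engineer would, in place of code of your own. Each camera call takes 0.05 s, during which the arm holds its last target. There are 200 camera calls.

## Working session

There is one attempt and no reset: what is moved stays moved. The work goes in short steps, Python scripts to look and compute and a shell command to move; the robot and the scene stay as the last step left them, time stands still between calls to the robot, and variables do not carry over. Pictures are saved under pics/ and viewed, at most 14 in all, crops included, and the job is handed in when it is done.

```bash
mkdir -p pics; ls; python3 - <<'E'
from bench import *
import cv2,pickle
s=read_state();print(s)
d={}
for n in("scene","top"):
    c=camera(n);d[n]=c;cv2.imwrite(f"pics/{n}0.png",cv2.resize(c["frame"][:,:,::-1],(800,600),interpolation=cv2.INTER_CUBIC))
    print(n,c["mtx"].tolist(),c["R"].tolist(),c["t"].tolist())
pickle.dump(d,open("d0.pkl","wb"))
try: print(hold_point_z)
except Exception as e: print(e)
E
```

```text
pics
{'t': 0.0, 'joint_positions': array([-6.82406369e+01,  2.42851948e+01,  9.34328293e+01, -1.87154918e-03,
        6.23720356e+01, -1.09009188e+00]), 'qd': array([-0.01190799, -0.04111029,  0.05217444,  0.02064051, -0.06821293,
       -0.00463987]), 'tau': array([ 3.66068844e-04, -5.44633734e+01, -2.73669434e+01,  6.43215235e-02,
        2.27039790e-02, -1.30974768e-04]), 'tcp_pos': array([ 0.24248274, -0.57542288,  0.2218838 ]), 'tool_rot': array([-1.79909925e+02, -5.68619673e-05,  2.28503241e+01]), 'contact_force': array([-0.28231797, -0.66127196, -0.59545183]), 'moment': array([ 0.00685812, -0.0229497 ,  0.07294669]), 'grip_force': 0.0, 'opening': 0.08815828322129035}
scene [[407.8504998354499, 0.0, 259.04445207031546], [0.0, 407.8504998354499, 192.35731710835424], [0.0, 0.0, 1.0]] [[-0.671411571479625, -0.7410175679517168, 0.009973247724963781], [-0.3500057800583843, 0.30520910314285127, -0.8856316148853643], [0.6532246593699461, -0.5981140086519119, -0.4642813554789362]] [0.3007831501097257, 0.30402193346052886, 0.8820246853895868]
top [[380.20853210152313, 0.0, 261.84579461297454], [0.0, 380.20853210152313, 192.32590553980097], [0.0, 0.0, 1.0]] [[-0.03520610389745029, -0.9993778011943654, -0.00213089846721567], [-0.9786307482471363, 0.03490730228857699, -0.20264091105249274], [0.20258921203660452, -0.005048834206978088, -0.9792507954755709]] [-0.05412131933280184, 0.5627674166101788, 1.004019484817903]
0.0187
```

View pics/scene0.png

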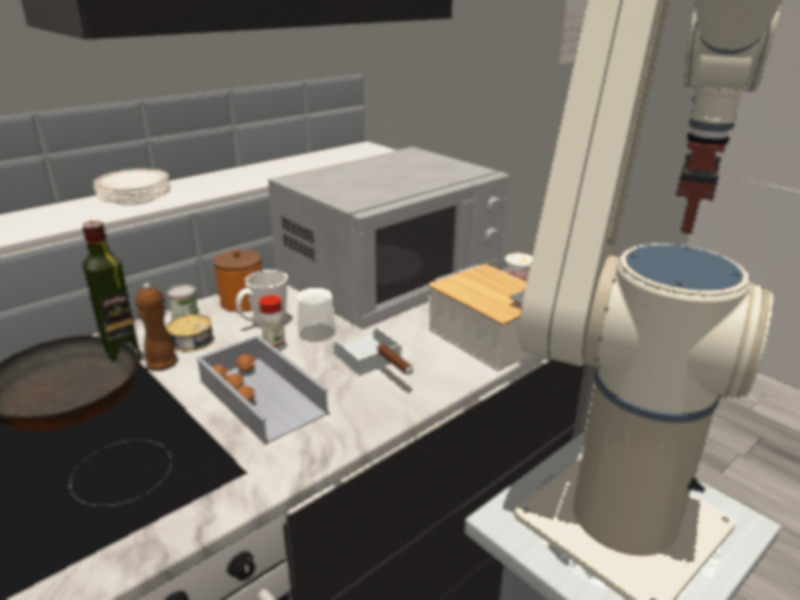

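View pics/top0.png

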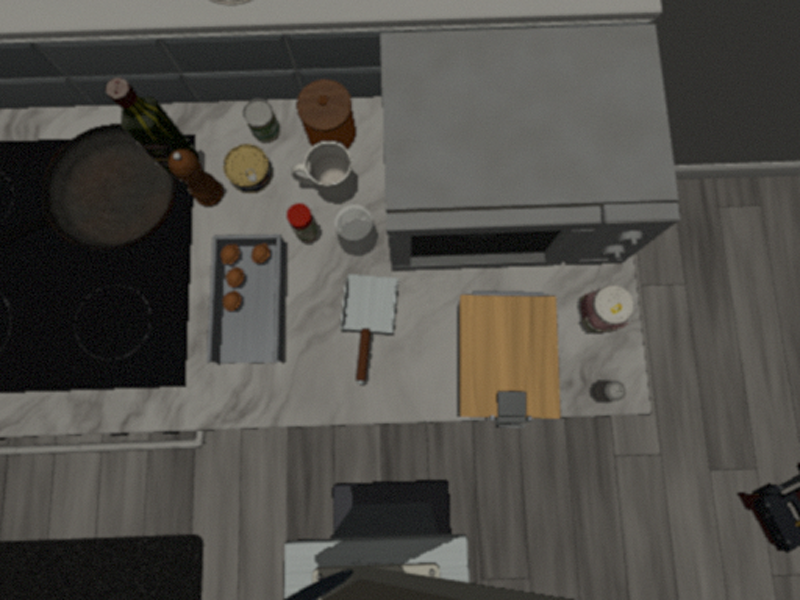

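The pictures show (800x600 pixels): four walnuts in the tray (top view at about 231,254; 261,253; 236,277; 232,300), the scoop (handle 366,331 to 362,381), and the box lid (460–559, 295–417) with its pad at 512,403.

```bash
cat > h.py <<'E'
import numpy as np, pickle, cv2
K=1.5625
def cam(n,f="d0.pkl"): return pickle.load(open(f,"rb"))[n]
def ray(c,p):
    d=c["R"].T@np.linalg.inv(c["mtx"])@np.array([p[0]/K,p[1]/K,1]); return -c["R"].T@c["t"],d
def atz(c,p,z):
    o,d=ray(c,p); return o+d*(z-o[2])/d[2]
def proj(c,X):
    v=c["mtx"]@(c["R"]@np.array(X)+c["t"]); return v[:2]/v[2]*K
def tri(p,q,f="d0.pkl"):
    A=[];b=[]
    for n,x in(("top",p),("scene",q)):
        o,d=ray(cam(n,f),x);d/=np.linalg.norm(d);P=np.eye(3)-np.outer(d,d);A.append(P);b.append(P@o)
    return np.linalg.solve(sum(A),sum(b))
E
python3 - <<'E'
from h import *
np.set_printoptions(precision=4,suppress=True)
t=cam("top")
for n,ps,z in [("lid",[(460,295),(556,295),(559,417),(460,417)],.108),("pad",[(512,403)],.126),("tray",[(213,237),(283,237),(284,362),(211,362)],.05),
 ("handle",[(366,331),(362,381)],.054),("blade",[(343,331),(395,334)],.036),("mouth",[(347,276),(396,277)],.02),("nuts",[(231,254),(261,253),(236,277),(232,300)],.02),
 ("jars",[(607,300)],.095),("salt",[(612,390)],.09),("spice",[(300,215)],.106),("tumb",[(354,222)],.088)]:
    for p in ps: print(n,atz(t,p,z))
print(tri((366,331),(380,348)),tri((362,381),(410,368)))
print("tray far-left",tri((213,237),(201,373)), "nearleft", tri((211,362),(265,435)))
print("lid far",tri((460,295),(430,287)))
# full-res crops, both cameras
s=cam("scene");a=t["frame"][170:275,125:365];b=s["frame"][170:290,120:350]
im=np.vstack([cv2.resize(x[:,:,::-1],(780,int(x.shape[0]*780/x.shape[1])),interpolation=cv2.INTER_CUBIC)[:300] for x in(a,b)])
cv2.imwrite("pics/crop1.png",im);print(im.shape)
E
```

```text
lid [ 0.5565 -0.1607  0.108 ]
lid [ 0.5507 -0.324   0.108 ]
lid [ 0.3472 -0.3115  0.108 ]
lid [ 0.3529 -0.15    0.108 ]
pad [ 0.3719 -0.2334  0.126 ]
tray [0.6943 0.2828 0.05  ]
tray [0.6897 0.1539 0.05  ]
tray [0.4593 0.1503 0.05  ]
tray [0.4639 0.279  0.05  ]
handle [0.5087 0.0044 0.054 ]
handle [0.4209 0.0132 0.054 ]
blade [0.513  0.0472 0.036 ]
blade [ 0.5042 -0.0465  0.036 ]
mouth [0.6191 0.0401 0.02  ]
mouth [ 0.6139 -0.0513  0.02  ]
nuts [0.6696 0.2579 0.02  ]
nuts [0.6695 0.2014 0.02  ]
nuts [0.6246 0.2474 0.02  ]
nuts [0.5809 0.2538 0.02  ]
jars [ 0.5415 -0.4143  0.095 ]
salt [ 0.3884 -0.4086  0.09  ]
spice [0.7106 0.1124 0.106 ]
tumb [0.7006 0.0194 0.088 ]
[0.5108 0.0055 0.043 ] [0.421  0.0133 0.0469]
tray far-left [0.6978 0.2852 0.0205] nearleft [0.4651 0.2865 0.0196]
lid far [ 0.5567 -0.1632  0.0986]
(600, 780, 3)
```

View pics/crop1.png

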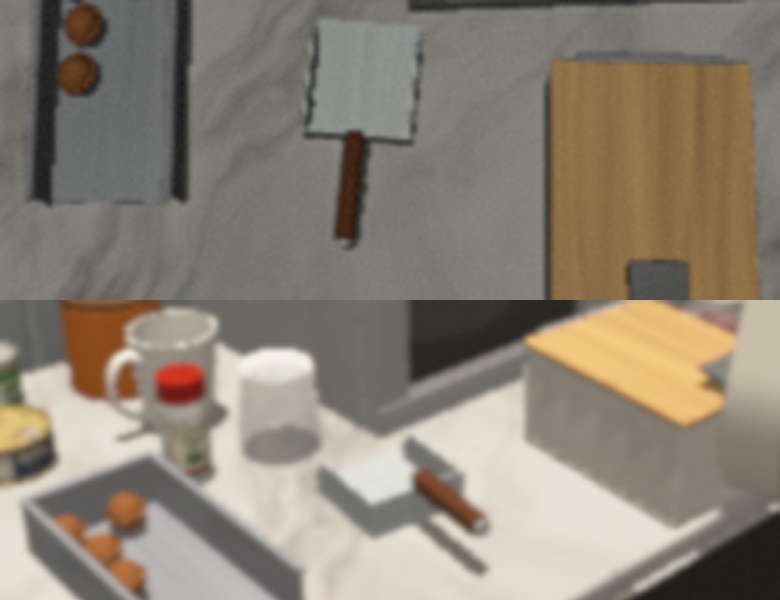

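```bash
python3 -m creep '1 15 45 0 0 0 0.18;1 30 90 0 0 0 0.36;1 45 135 0 0 0 0.54;1 60 180 0 0 0 0.72;1 80 225 0 0 0 0.9;1 100 265 0 0 0 1.08;1 120 305 0 0 0 1.26;1 132 343 0 0 0 1.44'; python3 -m creep '1 0 0 0 0 0 0.18;1 0 0 0 0 0 0.36;1 0 0 0 0 0 0.54;1 0 0 -10 0 0 0.72;1 0 0 -20 0 0 0.9;1 0 0 -30 0 0 1.08;1 0 0 -40 0 0 1.25;1 0 0 -50 0 0 1.25'
python3 - <<'E'
from h import *
t=cam("top")
print([ (z,np.round(atz(t,(500,208),z),3).tolist()) for z in(0,.2,.25,.3)],atz(t,(500,270),0).round(3))
from bench import *
s=read_state();print(s)
c={n:camera(n) for n in("top","scene")};pickle.dump(c,open("d1.pkl","wb"))
im=np.vstack([cv2.resize(c["top"]["frame"][180:290,270:420,::-1],(600,440),interpolation=3)]);cv2.imwrite("pics/p1.png",im)
E
```

```text
t: 1.1
tcp_pos: [0.3752, -0.2315, 0.2226]
tool_rot: [180.0, -0.0, 105.7]
contact_force: [0.9, -0.1, 0.5]
opening: 0.0114
grip_force: 0.0
t: 2.1
tcp_pos: [0.3746, -0.2328, 0.1722]
tool_rot: [180.0, -0.0, 176.9]
contact_force: [-0.7, -1.0, 0.5]
opening: 0.0002
grip_force: 0.0
[(0, [0.75, -0.258, 0.0]), (0.2, [0.676, -0.223, 0.2]), (0.25, [0.658, -0.215, 0.25]), (0.3, [0.639, -0.206, 0.3])] [ 0.626 -0.249  0.   ]
{'t': 2.1, 'joint_positions': array([-3.34108691e+01,  1.31949148e+01,  1.18209892e+02,  5.89657426e-05,
        4.86094033e+01, -1.20299342e+02]), 'qd': array([-4.44450380e-03,  7.90498185e+00,  3.58205325e+00,  8.18677070e-02,
       -1.15896460e+01,  4.50409394e+00]), 'tau': array([-7.62870186e-04, -3.76503968e+01, -2.18810999e+01, -5.04355633e-02,
        3.26362196e-01, -9.79455672e-01]), 'tcp_pos': array([ 0.37459473, -0.23284552,  0.17215976]), 'tool_rot': array([ 1.79992793e+02, -1.22466311e-02,  1.76888435e+02]), 'contact_force': array([-0.70289701, -1.03372103,  0.4773372 ]), 'moment': array([ 0.08089976, -0.12217713, -0.04281792]), 'grip_force': 0.0, 'opening': 0.0001612924071519833}
```

View pics/p1.png

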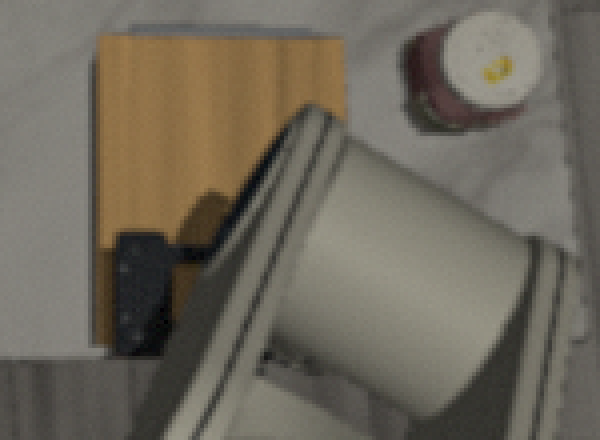

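```bash
python3 -m creep '1 0 0 -15 0 0 0;1 0 0 -30 0 0 0;1 0 0 -40 0 0 0;1 0 0 -44 0 0 0;1 0 0 -46 0 0 0;1 0 0 -48 0 0 0'; python3 -m creep '1 0 0 -2 0 0 0;1 0 0 -4 0 0 0;1 0 0 -5 0 0 0;1 0 0 -5 0 0 0'
```

```text
t: 2.95
tcp_pos: [0.375, -0.233, 0.1249]
tool_rot: [-180.0, 0.0, 177.0]
contact_force: [0.4, 0.9, 2.1]
opening: 0.0002
grip_force: 1.1
t: 3.45
tcp_pos: [0.3754, -0.2333, 0.12]
tool_rot: [-180.0, 0.1, 177.0]
contact_force: [3.6, 0.8, 4.8]
opening: 0.0003
grip_force: 2.5
```

```bash
python3 -m creep '1 0 0 -1 0 0 0;1 0 0 -2 0 0 0;1 0 0 -3 0 0 0;1 0 0 -4 0 0 0;1 0 0 -4 0 0 0'; python3 - <<'E'
from h import *
# lid-following path, finger's lower -x corner (10 mm before TCP) at lid-local (-r,h)
xh,zh=.5545,.104
for r,h in((.18,.012),(.17,.012)):
  for th in np.arange(0,1.41,.1):
    off=.01*np.sin(th)   # contact shifts from finger middle to -x corner
    print(r,round(th,2),np.round([1e3*(xh-r*np.cos(th)+h*np.sin(th)+off-.3755),1e3*(zh+r*np.sin(th)+h*np.cos(th)-.116)]))
E
```

```text
t: 4.08
tcp_pos: [0.3755, -0.2333, 0.116]
tool_rot: [-180.0, 0.1, 177.0]
contact_force: [5.5, 1.4, 7.5]
opening: 0.0004
grip_force: 3.8
0.18 0.0 [-1. -0.]
0.18 0.1 [ 2. 18.]
0.18 0.2 [ 7. 36.]
0.18 0.3 [14. 53.]
0.18 0.4 [22. 69.]
0.18 0.5 [32. 85.]
0.18 0.6 [ 43. 100.]
0.18 0.7 [ 56. 113.]
0.18 0.8 [ 69. 125.]
0.18 0.9 [ 84. 136.]
0.18 1.0 [100. 146.]
0.18 1.1 [117. 154.]
0.18 1.2 [134. 160.]
0.18 1.3 [152. 165.]
0.18 1.4 [170. 167.]
0.17 0.0 [ 9. -0.]
0.17 0.1 [12. 17.]
0.17 0.2 [17. 34.]
0.17 0.3 [23. 50.]
0.17 0.4 [31. 65.]
0.17 0.5 [40. 80.]
0.17 0.6 [51. 94.]
0.17 0.7 [ 63. 107.]
0.17 0.8 [ 76. 118.]
0.17 0.9 [ 91. 129.]
0.17 1.0 [106. 138.]
0.17 1.1 [121. 145.]
0.17 1.2 [138. 151.]
0.17 1.3 [155. 155.]
0.17 1.4 [172. 158.]
```

```bash
python3 -m creep '1 0 0 5 0 0 0;1 1 0 11 0 0 0;1 2 0 18 0 0 0;1 4 0 27 0 0 0;1 7 0 36 0 0 0;1 10 0 44 0 0 0;1 14 0 53 0 0 0;1 18 0 61 0 0 0'
```

```text
t: 5.08
tcp_pos: [0.3926, -0.2326, 0.1771]
tool_rot: [180.0, -0.0, 177.0]
contact_force: [-1.0, -0.8, 4.8]
opening: 0.0003
grip_force: 1.7
```

```bash
python3 -m creep '1 4 0 8 0 0 0;1 9 0 16 0 0 0;1 14 0 24 0 0 0;1 20 0 31 0 0 0;1 26 0 38 0 0 0;1 33 0 45 0 0 0;1 40 0 51 0 0 0;1 47 0 57 0 0 0'
```

```text
t: 6.08
tcp_pos: [0.4403, -0.2329, 0.234]
tool_rot: [-180.0, 0.0, 177.0]
contact_force: [0.6, -0.8, 2.1]
opening: 0.0007
grip_force: 1.1
```

```bash
python3 -m creep '1 6 0 5 0 0 0;1 14 0 10 0 0 0;1 22 0 15 0 0 0;1 30 0 20 0 0 0;1 38 0 24 0 0 0;1 46 0 28 0 0 0;1 54 0 31 0 0 0;1 62 0 34 0 0 0'; python3 - <<'E'
from h import *
from bench import *
c={n:camera(n) for n in("top","scene")}
im=np.hstack([cv2.resize(c["top"]["frame"][140:290,260:420,::-1],(400,375),interpolation=3),cv2.resize(c["scene"]["frame"][90:240,230:390,::-1],(400,375),interpolation=3)]);cv2.imwrite("pics/p2.png",im)
E
```

```text
t: 7.08
tcp_pos: [0.5022, -0.2329, 0.2677]
tool_rot: [180.0, -0.0, 177.0]
contact_force: [1.2, -0.8, 1.3]
opening: 0.0006
grip_force: 0.5
```

View pics/p2.png

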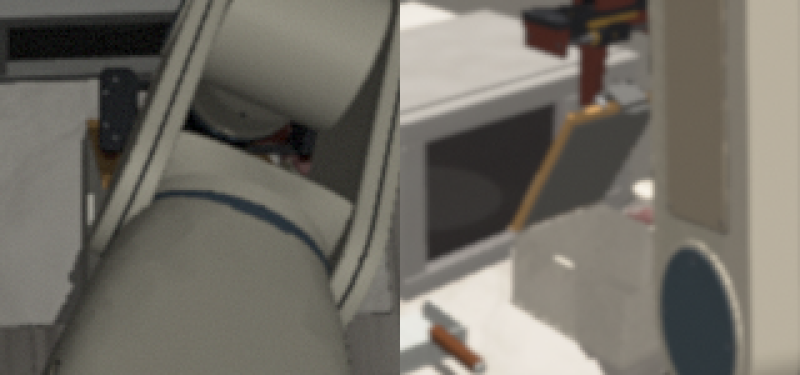

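The lid (crop right, about 575,150) stands at roughly 1.1 rad against the fingertip at 605,100. Continuing to the stop.

```bash
python3 -m creep '1 8 0 3 0 0 0;1 16 0 5 0 0 0;1 24 0 7 0 0 0;1 32 0 9 0 0 0;1 40 0 11 0 0 0;1 46 0 12 0 0 0;1 52 0 13 0 0 0;1 52 0 13 0 0 0'; python3 -m creep '1 0 0 25 0 0 0;1 0 0 50 0 0 0;1 -10 10 80 0 0 0;1 -30 30 90 0 0 0;1 -60 70 90 0 0 0;1 -80 130 90 0 0 0;1 -80 130 90 0 0 0'; python3 - <<'E'
from h import *
from bench import *
c={n:camera(n) for n in("top","scene")};pickle.dump(c,open("d2.pkl","wb"))
im=np.vstack([np.hstack([cv2.resize(c["top"]["frame"][140:290,260:420,::-1],(400,375),interpolation=3),cv2.resize(c["scene"]["frame"][90:240,230:390,::-1],(400,375),interpolation=3)]),cv2.resize(c["top"]["frame"][160:260,130:486,::-1],(800,225),interpolation=3)]);cv2.imwrite("pics/p3.png",im)
E
```

```text
t: 8.18
tcp_pos: [0.5541, -0.2329, 0.2806]
tool_rot: [-180.0, 0.0, 177.0]
contact_force: [0.1, 0.5, -0.8]
opening: 0.001
grip_force: 0.1
t: 9.05
tcp_pos: [0.4721, -0.1004, 0.371]
tool_rot: [180.0, 0.0, 177.2]
contact_force: [0.0, -0.3, 0.9]
opening: 0.0002
grip_force: 0.0
```

View pics/p3.png

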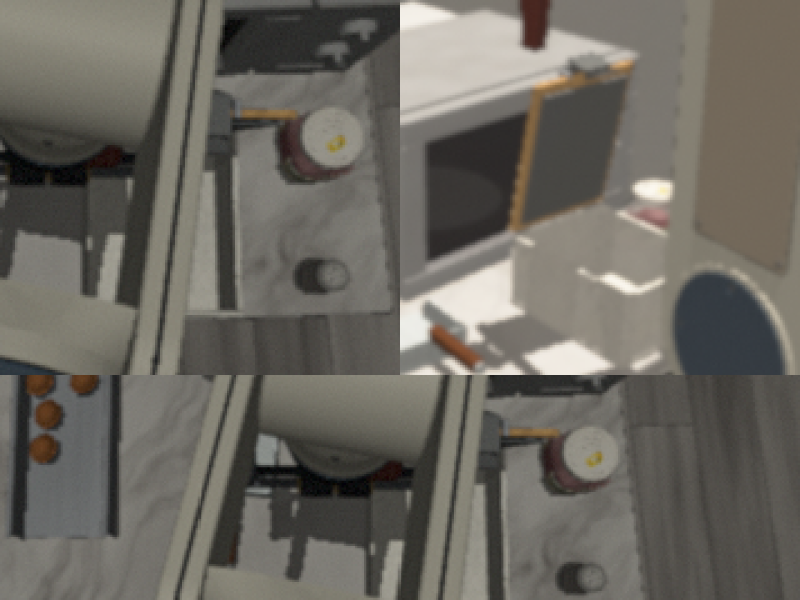

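Lid stands open (crop, 580,150) and the scoop handle is unmoved (scene crop 430,330–480,360). Going to the scoop.

```bash
python3 -m creep '-1 17 54 -40 0 0 -0.03;-1 17 108 -90 0 0 -0.03;-1 17 108 -150 0 0 -0.03;-1 17 108 -200 0 0 -0.03;-1 17 108 -240 0 0 -0.03;-1 17 108 -260 0 0 -0.03;-1 17 108 -270 0 0 -0.03;-1 17 108 -270 0 0 -0.03'; python3 - <<'E'
from h import *
from bench import *
print(read_state()["tcp_pos"])
c={n:camera(n) for n in("top","scene")};pickle.dump(c,open("d3.pkl","wb"))
im=np.hstack([cv2.resize(c["top"]["frame"][150:270,190:310,::-1],(400,400),interpolation=3),cv2.resize(c["scene"]["frame"][150:270,190:310,::-1],(400,400),interpolation=3)]);cv2.imwrite("pics/p4.png",im)
E
```

```text
t: 10.15
tcp_pos: [0.491, 0.0044, 0.1002]
tool_rot: [-180.0, -0.0, 175.2]
contact_force: [-0.4, -0.3, 0.2]
opening: 0.077
grip_force: 0.0
[0.49102669 0.00440696 0.10023605]
```

View pics/p4.png

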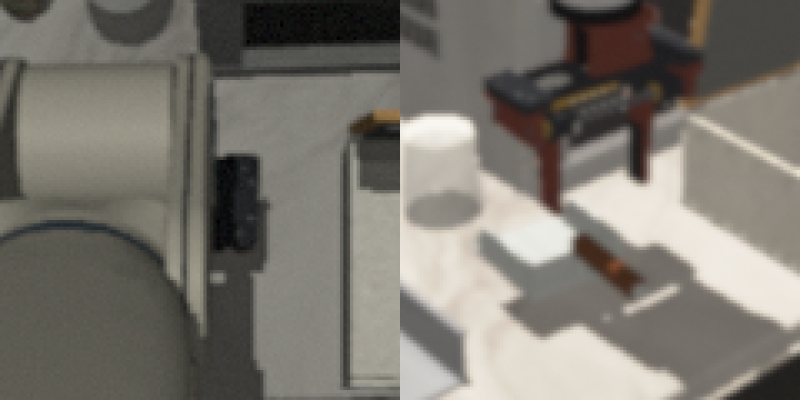

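Handle (scene crop 575,240–640,290) sits between the fingers, unmoved. Descending and gripping.

```bash
python3 -m creep '-1 -1 3 -25 0 0 0;-1 -1 3 -50 0 0 0;-1 -1 3 -65 0 0 0;-1 -1 3 -74 0 0 0;-1 -1 3 -74 0 0 0'; python3 -m creep '1 0 0 0 0 0 0;1 0 0 0 0 0 0;1 0 0 0 0 0 0;1 0 0 0 0 0 0;1 0 0 0 0 0 0;1 0 0 0 0 0 0'; python3 -m creep '1 0 0 25 0 0 0;1 0 0 50 0 0 0;1 0 0 80 0 0 0;1 0 0 110 0 0 0;1 0 0 110 0 0 0'
```

```text
t: 10.88
tcp_pos: [0.4898, 0.0081, 0.0266]
tool_rot: [-180.0, -0.0, 175.3]
contact_force: [0.2, 0.4, -0.0]
opening: 0.0878
grip_force: 0.0
t: 11.62
tcp_pos: [0.4897, 0.0081, 0.0267]
tool_rot: [-180.0, -0.0, 175.3]
contact_force: [0.1, 0.5, -0.4]
opening: 0.0315
grip_force: 0.0
t: 12.25
tcp_pos: [0.4912, 0.0081, 0.1385]
tool_rot: [180.0, 0.3, 175.3]
contact_force: [0.4, -0.3, -0.5]
opening: 0.0007
grip_force: 0.0
```

Fingers lifted before closing. I'll check the scoop and retry with more time.

```bash
python3 -m creep '-1 -1 0 20 0 0 0;-1 -1 0 20 0 0 0;-1 -1 0 20 0 0 0;-1 -1 0 20 0 0 0;-1 -1 0 20 0 0 0;-1 -1 0 20 0 0 0;-1 -1 0 20 0 0 0;-1 -1 0 20 0 0 0'; python3 - <<'E'
from h import *
from bench import *
c={n:camera(n) for n in("top","scene")};pickle.dump(c,open("d4.pkl","wb"))
a=cam("scene","d2.pkl")["frame"]
im=np.hstack([cv2.resize(x[170:290,190:310,::-1],(400,400),interpolation=3) for x in(a,c["scene"]["frame"])]);cv2.imwrite("pics/p5.png",im)
E
```

```text
t: 13.25
tcp_pos: [0.4888, 0.0081, 0.1567]
tool_rot: [180.0, 0.0, 175.3]
contact_force: [-0.8, -0.2, 0.3]
opening: 0.0769
grip_force: 0.0
```

View pics/p5.png

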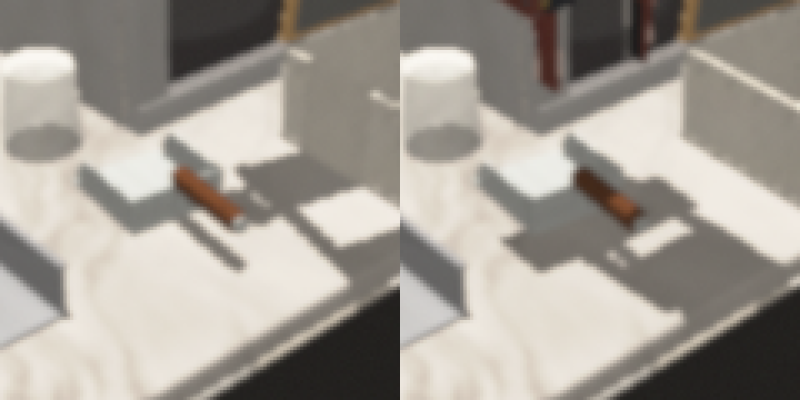

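The scoop is in the same place (handle 575,170–640,220 in both crops). Retrying.

```bash
python3 -m creep '-1 0 0 -30 0 0 0;-1 0 0 -60 0 0 0;-1 0 0 -90 0 0 0;-1 0 0 -115 0 0 0;-1 0 0 -130 0 0 0;-1 0 0 -130 0 0 0'; python3 -m creep '1 0 0 0 0 0 0;1 0 0 0 0 0 0;1 0 0 0 0 0 0;1 0 0 0 0 0 0;1 0 0 0 0 0 0;1 0 0 0 0 0 0;1 0 0 0 0 0 0;1 0 0 0 0 0 0';  python3 -m creep '1 0 0 0 0 0 0;1 0 0 0 0 0 0;1 0 0 0 0 0 0;1 0 0 0 0 0 0;1 0 0 0 0 0 0'
```

```text
t: 14.1
tcp_pos: [0.4882, 0.0081, 0.026]
tool_rot: [-180.0, -0.1, 175.3]
contact_force: [0.3, 0.6, -0.6]
opening: 0.0875
grip_force: 0.0
t: 15.1
tcp_pos: [0.4887, 0.0081, 0.0266]
tool_rot: [-180.0, -0.0, 175.3]
contact_force: [-0.2, -0.2, -0.7]
opening: 0.0179
grip_force: 29.9
t: 15.72
tcp_pos: [0.4887, 0.0081, 0.0267]
tool_rot: [-180.0, -0.0, 175.3]
contact_force: [0.5, 0.0, -0.9]
opening: 0.0175
grip_force: 29.9
```

```bash
python3 -m creep '1 0 0 15 0 0 0;1 0 0 35 0 0 0;1 0 0 60 0 0 0;1 0 0 85 0 0 0;1 -20 20 100 0 0 0.02;1 -45 45 100 0 0 0.04;1 -65 70 100 0 0 0.07;1 -80 100 100 0 0 0.1'; python3 -m creep '1 -15 30 0 0 0 0;1 -30 60 0 0 0 0;1 -44 90 0 0 0 0;1 -44 109 0 0 0 0;1 -44 109 -20 0 0 0;1 -44 109 -40 0 0 0;1 -44 109 -55 0 0 0;1 -44 109 -65 0 0 0'; python3 - <<'E'
from h import *
from bench import *
print(read_state()["tool_rot"])
c={n:camera(n) for n in("top","scene")};pickle.dump(c,open("d5.pkl","wb"))
im=np.hstack([cv2.resize(c["top"]["frame"][140:260,120:240,::-1],(400,400),interpolation=3),cv2.resize(c["scene"]["frame"][190:310,100:220,::-1],(400,400),interpolation=3)]);cv2.imwrite("pics/p6.png",im)
E
```

```text
t: 16.73
tcp_pos: [0.4078, 0.1086, 0.1276]
tool_rot: [180.0, 0.0, -179.0]
contact_force: [1.1, 0.6, -0.9]
opening: 0.0177
grip_force: 29.9
t: 17.73
tcp_pos: [0.3647, 0.2171, 0.0618]
tool_rot: [180.0, 0.0, -179.0]
contact_force: [0.4, -0.5, -1.8]
opening: 0.0177
grip_force: 29.9
[ 1.79996666e+02  7.85697274e-03 -1.79007818e+02]
```

View pics/p6.png

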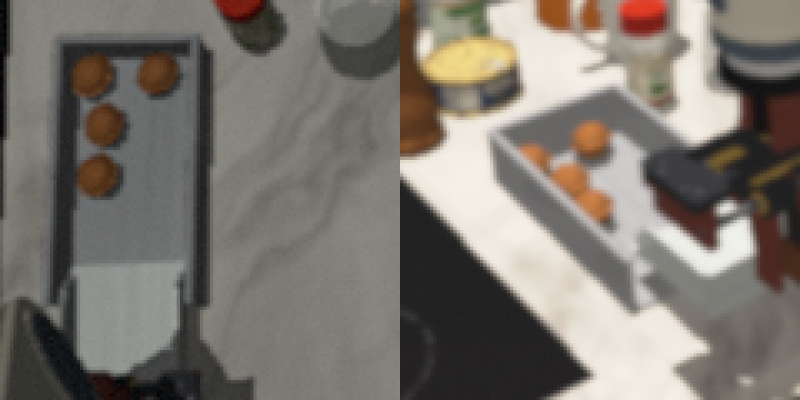

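Mouth (top crop 75–182 at row 265) is inside the tray, whose floor spans about 78–196. Converting to metres.

```bash
python3 - <<'E'
from h import *
c=cam("top","d5.pkl")
def p(u,v,z): return atz(c,((120+u/3.333)*K,(140+v/3.333)*K),z).round(4)
print("mouth",p(75,265,.035),p(182,265,.035))
print("tray top outer",p(55,255,.05),p(210,255,.05),"far",p(55,38,.05),p(203,38,.05))
print("nuts",[p(*q,.02) for q in((94,75),(158,74),(106,125),(98,175))])
for y in(.1585,.2145,.2705): print(y,(proj(c,(.5,y,.003))/K-[120,140])*3.333)
E
```

```text
mouth [0.4991 0.2641 0.035 ] [0.4959 0.1738 0.035 ]
tray top outer [0.5059 0.2763 0.05  ] [0.5013 0.1472 0.05  ] far [0.6951 0.2823 0.05  ] [0.6906 0.1545 0.05  ]
nuts [array([0.6698, 0.2568, 0.02  ]), array([0.6686, 0.2003, 0.02  ]), array([0.6239, 0.2452, 0.02  ]), array([0.5793, 0.2511, 0.02  ])]
0.1585 [208.03179584 264.56577194]
0.2145 [143.56590394 266.83827699]
0.2705 [ 79.06690293 269.11194917]
```

```bash
python3 -m creep '1 0 -2 -10 0 0.03 0.01;1 0 -2 -20 0 0.03 0.01;1 0 -2 -26 0 0.03 0.01;1 0 -2 -29 0 0.03 0.01;1 0 -2 -29 0 0.03 0.01'; python3 -m creep '1 12 0 0 0 0 0;1 24 1 0 0 0 0;1 36 1 0 0 0 0;1 48 1 0 0 0 0;1 60 1 0 0 0 0;1 72 2 0 0 0 0;1 84 2 0 0 0 0;1 96 2 0 0 0 0'
```

```text
t: 18.45
tcp_pos: [0.3646, 0.215, 0.0327]
tool_rot: [180.0, -1.7, -178.4]
contact_force: [0.2, -0.7, 0.0]
opening: 0.0179
grip_force: 30.0
t: 19.45
tcp_pos: [0.4614, 0.2171, 0.0327]
tool_rot: [180.0, -1.7, -178.4]
contact_force: [-0.2, -0.3, 0.9]
opening: 0.0179
grip_force: 30.0
```

```bash
python3 -m creep '1 12 0 0 0 0 0;1 24 1 0 0 0 0;1 36 1 0 0 0 0;1 46 1 0 0 0 0;1 56 1 0 0 0 0;1 64 2 0 0 0 0;1 72 2 0 0 0 0;1 76 2 0 0 0 0'; python3 - <<'E'
from h import *
from bench import *
c={n:camera(n) for n in("top","scene")};pickle.dump(c,open("d6.pkl","wb"))
im=np.hstack([cv2.resize(c["top"]["frame"][140:240,120:220,::-1],(400,400),interpolation=3),cv2.resize(c["scene"]["frame"][190:290,110:210,::-1],(400,400),interpolation=3)]);cv2.imwrite("pics/p7.png",im)
E
```

```text
t: 20.45
tcp_pos: [0.5371, 0.2191, 0.0326]
tool_rot: [180.0, -1.7, -178.4]
contact_force: [-1.9, -0.2, -0.2]
opening: 0.0178
grip_force: 30.0
```

View pics/p7.png

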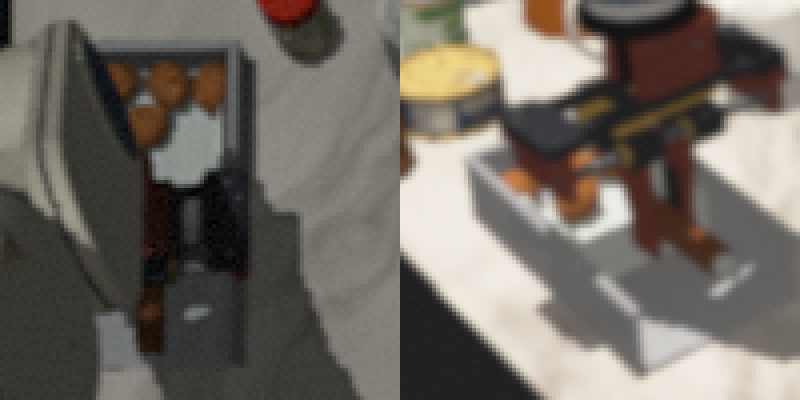

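Four nuts (top crop 122,78; 168,85; 207,87; 147,125) are at the mouth, three against the end wall. Pushing on to the wall.

```bash
python3 -m creep '1 4 0 0 0 0 0;1 7 0 0 0 0 0;1 10 0 0 0 0 0;1 10 0 0 0 0 0'; python3 -m creep '1 2 0 0 0 0 0;1 4 0 0 0 0 0;1 4 0 0 0 0 0'
```

```text
t: 21.05
tcp_pos: [0.5472, 0.2191, 0.0327]
tool_rot: [180.0, -1.7, -178.4]
contact_force: [0.8, 0.8, -0.7]
opening: 0.0172
grip_force: 30.0
t: 21.42
tcp_pos: [0.551, 0.2191, 0.0327]
tool_rot: [180.0, -1.7, -178.4]
contact_force: [-1.2, -1.2, 0.5]
opening: 0.0182
grip_force: 30.0
```

```bash
python3 -m creep '1 -2 0 -1 0 -0.07 0;1 -4 0 -2 0 -0.14 0;1 -6 0 -3 0 -0.21 0;1 -7 0 -3 0 -0.28 0;1 -8 0 -3 0 -0.34 0;1 -9 0 -3 0 -0.4 0;1 -9 0 -3 0 -0.4 0;1 -9 0 -3 0 -0.4 0'; python3 -m creep '1 -2 0 8 0 0 0;1 -4 0 20 0 0 0;1 -6 0 35 0 0 0;1 -8 0 55 0 0 0;1 -10 0 75 0 0 0;1 -10 0 95 0 0 0;1 -10 0 110 0 0 0;1 -10 0 120 0 0 0'; python3 - <<'E'
from h import *
from bench import *
c={n:camera(n) for n in("top","scene")};pickle.dump(c,open("d7.pkl","wb"))
im=np.hstack([cv2.resize(c["top"]["frame"][120:240,110:230,::-1],(400,400),interpolation=3),cv2.resize(c["scene"]["frame"][150:270,100:220,::-1],(400,400),interpolation=3)]);cv2.imwrite("pics/p8.png",im)
E
```

```text
t: 22.42
tcp_pos: [0.5421, 0.2192, 0.0297]
tool_rot: [-179.4, 21.2, -178.3]
contact_force: [0.0, -0.6, -2.4]
opening: 0.0178
grip_force: 30.0
t: 23.42
tcp_pos: [0.5321, 0.2193, 0.1506]
tool_rot: [-179.4, 21.2, -178.4]
contact_force: [0.4, 1.0, -2.5]
opening: 0.0177
grip_force: 30.0
```

View pics/p8.png

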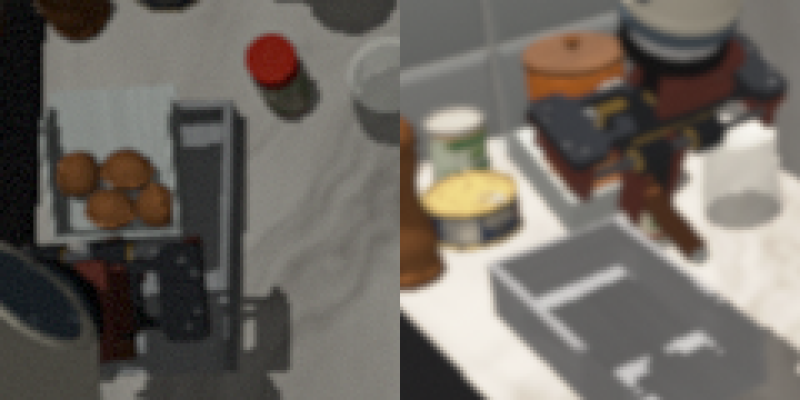

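All four nuts lie in the scoop (top crop 75,172; 125,168; 108,208; 153,205) and the tray is empty. Carrying to the box, turning the mouth to -y.

```bash
python3 -m creep '1 -10 0 20 0 0 -0.05;1 -25 -10 40 0 0 -0.15;1 -40 -25 60 0 0 -0.28;1 -55 -45 70 0 0 -0.42;1 -70 -65 80 0 0 -0.56;1 -85 -85 80 0 0 -0.7;1 -100 -105 80 0 0 -0.84;1 -110 -125 80 0 0 -0.98'; python3 -m creep '1 0 -15 0 0 0 -0.13;1 0 -30 0 0 0 -0.26;1 0 -45 0 0 0 -0.39;1 0 -60 0 0 0 -0.52;1 0 -75 0 0 0 -0.62;1 -3 -90 0 0 0 -0.67;1 -5 -105 0 0 0 -0.67;1 -5 -105 0 0 0 -0.67'; python3 - <<'E'
from h import *
from bench import *
c={n:camera(n) for n in("top","scene")};pickle.dump(c,open("d8.pkl","wb"))
im=np.hstack([cv2.resize(c["top"]["frame"][140:290,220:370,::-1],(400,400),interpolation=3),cv2.resize(c["scene"]["frame"][90:240,190:340,::-1],(400,400),interpolation=3)]);cv2.imwrite("pics/p9.png",im)
E
```

```text
t: 24.52
tcp_pos: [0.4207, 0.0936, 0.229]
tool_rot: [-179.3, 21.1, 125.3]
contact_force: [0.8, -0.1, -1.9]
opening: 0.0181
grip_force: 30.0
t: 25.52
tcp_pos: [0.416, -0.0118, 0.2295]
tool_rot: [-179.4, 21.2, 87.1]
contact_force: [0.1, -0.7, -2.0]
opening: 0.018
grip_force: 30.0
```

View pics/p9.png

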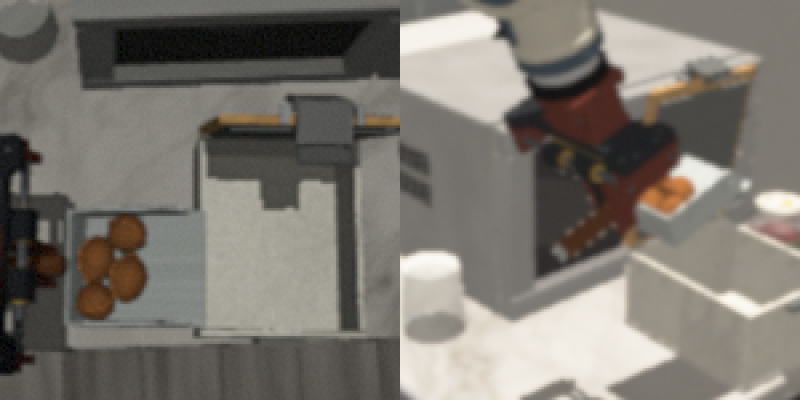

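Four nuts are in the scoop (top crop 70–150, 215–315), lip just left of the open box. Moving over and tipping.

```bash
python3 -m creep '1 1 -15 0 0 0 0;1 2 -35 -3 0 0 0;1 3 -55 -8 0 0 0;1 3 -70 -15 0 0 0;1 3 -76 -22 0 0 0;1 3 -76 -22 0 0 0'; python3 -m creep '1 0 -4 0 0.1 -0.005 0;1 0 -8 0 0.2 -0.01 0;1 0 -12 0 0.3 -0.015 0;1 0 -16 0 0.4 -0.02 0;1 0 -20 0 0.5 -0.025 0;1 0 -24 0 0.6 -0.03 0;1 0 -27 0 0.7 -0.035 0;1 0 -30 0 0.8 -0.04 0'; python3 -m creep '1 0 -3 1 0.1 -0.005 0;1 0 -6 2 0.2 -0.01 0;1 0 -9 3 0.3 -0.015 0;1 0 -12 4 0.4 -0.02 0;1 0 -14 4 0.48 -0.024 0;1 0 -14 4 0.48 -0.024 0;1 0 -14 4 0.48 -0.024 0;1 0 -14 4 0.48 -0.024 0'; python3 - <<'E'
from h import *
from bench import *
c={n:camera(n) for n in("top","scene")};pickle.dump(c,open("d9.pkl","wb"))
im=np.hstack([cv2.resize(c["top"]["frame"][140:290,220:370,::-1],(400,400),interpolation=3),cv2.resize(c["scene"]["frame"][90:240,190:340,::-1],(400,400),interpolation=3)]);cv2.imwrite("pics/p10.png",im)
E
```

```text
t: 26.38
tcp_pos: [0.4192, -0.0872, 0.207]
tool_rot: [-179.3, 21.2, 87.1]
contact_force: [-0.1, -0.4, -2.2]
opening: 0.0177
grip_force: 30.0
t: 27.38
tcp_pos: [0.4201, -0.1169, 0.2081]
tool_rot: [-179.4, -24.9, 87.2]
contact_force: [0.1, 0.6, -2.6]
opening: 0.0179
grip_force: 30.0
t: 28.38
tcp_pos: [0.4199, -0.1306, 0.2121]
tool_rot: [-179.5, -52.1, 87.2]
contact_force: [-0.3, -0.6, -0.6]
opening: 0.0179
grip_force: 30.0
```

View pics/p10.png

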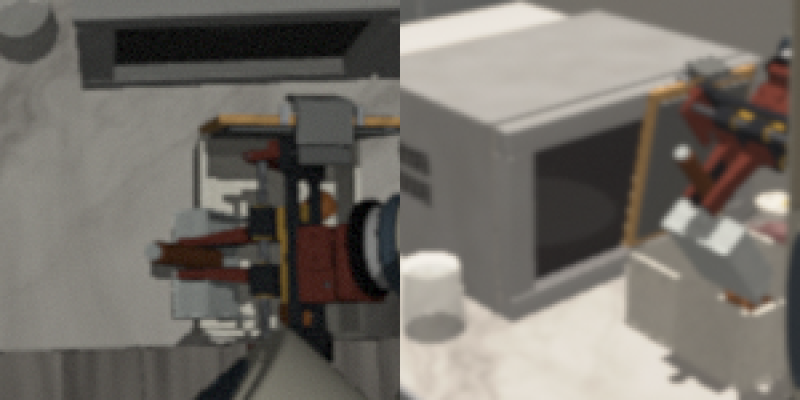

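One nut is visible in the box (top crop 318,205) and something brown at the lip (scene 740,297). Tip a little more while rising, then look again.

```bash
python3 -m creep '1 0 -2 10 0.1 -0.005 0;1 0 -2 22 0.2 -0.01 0;1 0 0 35 0.2 -0.01 0;1 0 0 50 0.2 -0.01 0;1 0 20 65 0.2 -0.01 0;1 0 40 75 0.1 -0.01 0;1 0 70 80 -0.05 0 0;1 0 100 80 -0.2 0.01 0'; python3 -m creep '1 0 30 0 -0.15 0.01 0;1 0 60 0 -0.3 0.015 0;1 0 80 0 -0.45 0.02 0;1 0 80 0 -0.6 0.03 0;1 0 80 0 -0.68 0.03 0;1 0 80 0 -0.68 0.03 0'; python3 - <<'E'
from h import *
from bench import *
print(read_state()["tcp_pos"])
c={n:camera(n) for n in("top","scene")};pickle.dump(c,open("d10.pkl","wb"))
im=np.hstack([cv2.resize(c["top"]["frame"][140:290,200:350,::-1],(400,400),interpolation=3),cv2.resize(c["scene"]["frame"][90:240,190:340,::-1],(400,400),interpolation=3)]);cv2.imwrite("pics/p11.png",im)
E
```

```text
t: 29.48
tcp_pos: [0.4203, -0.0305, 0.2933]
tool_rot: [-179.7, -40.4, 87.2]
contact_force: [0.4, 0.3, -2.1]
opening: 0.0174
grip_force: 30.0
t: 30.22
tcp_pos: [0.4196, 0.0508, 0.2931]
tool_rot: [-179.8, -1.8, 87.4]
contact_force: [0.2, 0.2, -0.0]
opening: 0.0182
grip_force: 30.0
[0.41957835 0.05080935 0.29309367]
```

View pics/p11.png

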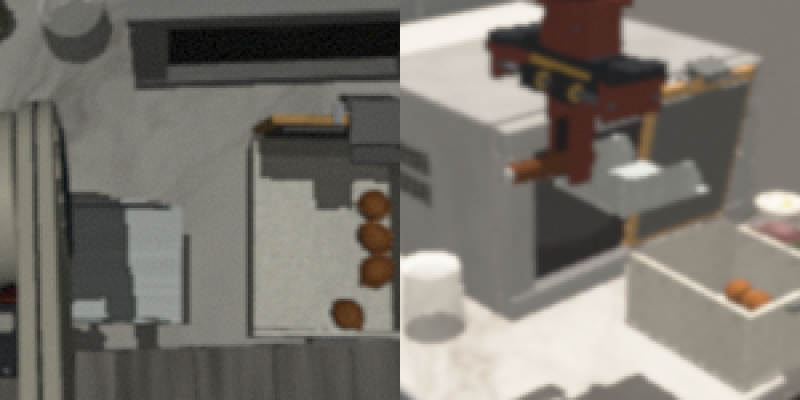

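All four walnuts are in the box (top crop 375,205; 375,238; 377,270; 347,313). Laying the scoop down between tray and box.

```bash
python3 -m creep '1 10 -5 -40 -0.032 0 0;1 20 -10 -80 -0.032 0 0;1 30 -10 -120 -0.032 0 0;1 30 -10 -160 -0.032 0 0;1 30 -10 -200 -0.032 0 0;1 30 -10 -230 -0.032 0 0;1 30 -10 -245 -0.032 0 0;1 30 -10 -255 -0.032 0 0'; python3 -m creep '1 0 0 -4 0 0 0;1 0 0 -8 0 0 0;1 0 0 -10 0 0 0;1 0 0 -11 0 0 0;1 0 0 -11 0 0 0'
```

```text
t: 31.32
tcp_pos: [0.45, 0.0385, 0.0364]
tool_rot: [-179.7, 0.0, 87.1]
contact_force: [-1.2, -0.0, -0.6]
opening: 0.0178
grip_force: 30.0
t: 31.95
tcp_pos: [0.4499, 0.0393, 0.0265]
tool_rot: [-179.7, 0.1, 87.2]
contact_force: [-3.2, 1.1, 8.2]
opening: 0.0177
grip_force: 30.0
```

```bash
python3 -m creep '-1 0 0 1 0 0 0;-1 0 0 1 0 0 0;-1 0 0 1 0 0 0;-1 0 0 1 0 0 0;-1 0 0 1 0 0 0;-1 0 0 1 0 0 0;-1 0 0 1 0 0 0;-1 0 0 1 0 0 0'; python3 -m creep '-1 0 0 15 0 0 0;-1 0 0 40 0 0 0;-1 0 0 80 0 0 0;-1 0 0 130 0 0 0;1 0 0 180 0 0 0;1 0 0 230 0 0 0;1 0 0 280 0 0 0;1 0 0 340 0 0 0'; python3 - <<'E'
from h import *
from bench import *
c={n:camera(n) for n in("top","scene")};pickle.dump(c,open("d11.pkl","wb"))
im=np.hstack([cv2.resize(c["top"]["frame"][140:290,200:350,::-1],(400,400),interpolation=3),cv2.resize(c["scene"]["frame"][120:270,190:340,::-1],(400,400),interpolation=3)]);cv2.imwrite("pics/p12.png",im)
E
```

```text
t: 32.95
tcp_pos: [0.4497, 0.0391, 0.0267]
tool_rot: [-179.7, 0.1, 87.2]
contact_force: [-0.4, -0.5, 0.7]
opening: 0.0876
grip_force: 0.0
t: 33.95
tcp_pos: [0.4484, 0.039, 0.369]
tool_rot: [-179.7, 0.1, 87.2]
contact_force: [0.4, 0.5, 0.6]
opening: 0.0512
grip_force: 0.0
```

View pics/p12.png

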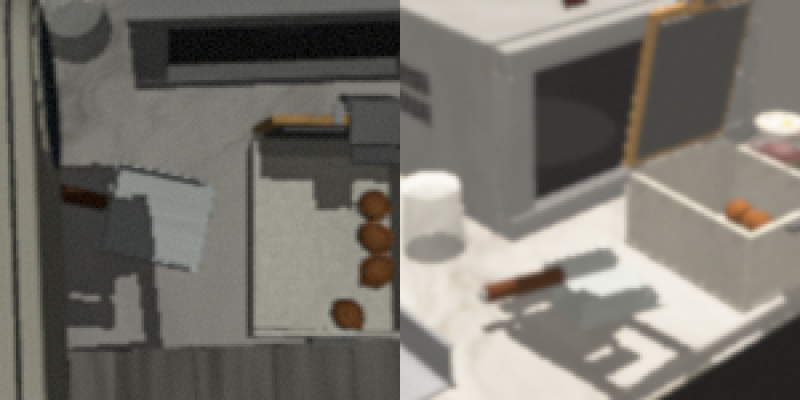

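Scoop lies flat, about 40 mm from the box (top crop mouth corner 215,187; box edge 250). Now moving behind the lid.

```bash
python3 -m creep '1 15 -20 10 0 0 0.18;1 30 -45 20 0 0 0.36;1 45 -75 30 0 0 0.54;1 60 -105 30 0 0 0.72;1 75 -135 30 0 0 0.9;1 95 -165 30 0 0 1.08;1 115 -195 30 0 0 1.26;1 127 -218 30 0 0 1.42'; python3 -m creep '1 0 0 0 0 0 0.15;1 0 0 -30 0 0 0.15;1 0 0 -70 0 0 0.15;1 0 0 -100 0 0 0.15;1 0 0 -120 0 0 0.15;1 0 0 -120 0 0 0.15'; python3 - <<'E'
from h import *
xh,zh=.5545,.104
for th in (1.4,1.3,1.2,1.1,1,.9,.8,.7,.6,.5,.4,.3,.2,.1,0):
    r=.182+.012*(1.4-th)/1.4; print(th,np.round([1e3*(xh-r*np.cos(th)+.014*np.sin(th)),1e3*(zh+r*np.sin(th)+.004*np.cos(th))]))
E
```

```text
t: 35.05
tcp_pos: [0.5767, -0.18, 0.3965]
tool_rot: [-179.7, 0.0, 168.9]
contact_force: [-0.3, 0.5, 0.2]
opening: 0.0006
grip_force: 0.0
t: 35.8
tcp_pos: [0.5752, -0.1784, 0.2752]
tool_rot: [-179.7, -0.1, 177.2]
contact_force: [0.5, -0.5, 0.6]
opening: 0.001
grip_force: 0.0
1.4 [537. 284.]
1.3 [519. 281.]
1.2 [501. 277.]
1.1 [483. 270.]
1 [466. 262.]
0.9 [450. 252.]
0.8 [434. 241.]
0.7 [420. 228.]
0.6 [407. 214.]
0.5 [395. 198.]
0.4 [384. 182.]
0.3 [376. 164.]
0.2 [369. 146.]
0.1 [364. 127.]
0 [360. 108.]
```

```bash
python3 -m creep '1 -12 0 2 0 0 0;1 -24 0 4 0 0 0;1 -36 0 6 0 0 0;1 -46 0 6 0 0 0;1 -56 0 6 0 0 0;1 -66 1 4 0 0 0;1 -75 1 1 0 0 0;1 -84 1 -2 0 0 0'; python3 -m creep '1 -8 0 -4 0 0 0;1 -17 1 -8 0 0 0;1 -25 1 -13 0 0 0;1 -33 1 -18 0 0 0;1 -41 2 -23 0 0 0;1 -49 2 -29 0 0 0;1 -57 2 -34 0 0 0;1 -64 2 -40 0 0 0'
```

```text
t: 36.8
tcp_pos: [0.4922, -0.1778, 0.2744]
tool_rot: [-179.7, 0.1, 177.2]
contact_force: [1.5, 0.0, -0.8]
opening: 0.0003
grip_force: 0.6
t: 37.8
tcp_pos: [0.4284, -0.176, 0.2344]
tool_rot: [-179.7, 0.1, 177.2]
contact_force: [3.7, 0.4, 0.2]
opening: 0.0006
grip_force: 1.2
```

```bash
python3 -m creep '1 -8 0 -6 0 0 0;1 -15 0 -13 0 0 0;1 -21 0 -20 0 0 0;1 -27 1 -28 0 0 0;1 -33 1 -36 0 0 0;1 -39 1 -44 0 0 0;1 -44 2 -53 0 0 0;1 -48 2 -61 0 0 0'; python3 -m creep '1 -4 0 -9 0 0 0;1 -8 0 -18 0 0 0;1 -11 0 -27 0 0 0;1 -13 0 -36 0 0 0;1 -15 1 -46 0 0 0;1 -16 1 -54 0 0 0;1 -17 1 -60 0 0 0;1 -17 1 -64 0 0 0'
```

```text
t: 38.8
tcp_pos: [0.3805, -0.1739, 0.1732]
tool_rot: [-179.7, 0.1, 177.2]
contact_force: [3.4, 0.4, 1.6]
opening: 0.0005
grip_force: 1.8
t: 39.8
tcp_pos: [0.3639, -0.173, 0.1093]
tool_rot: [-179.7, 0.1, 177.2]
contact_force: [3.1, -0.6, 5.4]
opening: 0.0001
grip_force: 2.4
```

```bash
python3 -m creep '1 0 0 -1 0 0 0;1 0 0 -2 0 0 0;1 0 0 -2 0 0 0'; python3 -m creep '1 0 0 -1 0 0 0;1 0 0 -2 0 0 0;1 0 0 -2 0 0 0;1 0 0 -2 0 0 0'
```

```text
t: 40.17
tcp_pos: [0.3637, -0.173, 0.1076]
tool_rot: [-179.7, 0.1, 177.2]
contact_force: [2.7, -1.1, 4.6]
opening: 0.001
grip_force: 2.8
t: 40.67
tcp_pos: [0.3636, -0.173, 0.1058]
tool_rot: [-179.7, 0.1, 177.2]
contact_force: [2.5, -1.1, 7.5]
opening: 0.0006
grip_force: 3.9
```

```bash
python3 -m creep '1 0 0 -1 0 0 0;1 0 0 -2 0 0 0;1 0 0 -2 0 0 0;1 0 0 -2 0 0 0'; python3 -m creep '1 0 0 -1 0 0 0;1 0 0 -2 0 0 0;1 0 0 -2 0 0 0;1 0 0 -2 0 0 0'
```

```text
t: 41.18
tcp_pos: [0.3637, -0.173, 0.1039]
tool_rot: [-179.7, 0.1, 177.2]
contact_force: [1.3, -0.1, 9.4]
opening: 0.0002
grip_force: 5.0
t: 41.68
tcp_pos: [0.3637, -0.173, 0.102]
tool_rot: [-179.7, 0.1, 177.2]
contact_force: [0.9, -0.0, 12.5]
opening: 0.0006
grip_force: 6.1
```

```bash
python3 -m creep '1 0 0 -1 0 0 0;1 0 0 -2 0 0 0;1 0 0 -3 0 0 0;1 0 0 -3 0 0 0'; python3 -m creep '1 0 0 2 0 0 0;1 0 0 4 0 0 0;1 0 0 6 0 0 0;1 0 0 8 0 0 0'; python3 -m creep '1 0 0 2 0 0 0;1 0 0 4 0 0 0;1 0 0 6 0 0 0;1 0 0 6 0 0 0'; python3 - <<'E'
from h import *
from bench import *
c={n:camera(n) for n in("top","scene")}
im=np.hstack([cv2.resize(c["top"]["frame"][140:290,240:390,::-1],(400,400),interpolation=3),cv2.resize(c["scene"]["frame"][120:270,190:340,::-1],(400,400),interpolation=3)]);cv2.imwrite("pics/p13.png",im)
E
```

```text
t: 42.18
tcp_pos: [0.3638, -0.173, 0.1]
tool_rot: [-179.7, 0.1, 177.2]
contact_force: [-3.6, 1.6, 31.8]
opening: 0.0003
grip_force: 15.6
t: 42.68
tcp_pos: [0.3637, -0.173, 0.1069]
tool_rot: [-179.7, 0.1, 177.2]
contact_force: [2.2, -0.6, 5.4]
opening: 0.0002
grip_force: 3.1
t: 43.18
tcp_pos: [0.3628, -0.1725, 0.1123]
tool_rot: [-179.7, -0.0, 177.2]
contact_force: [-0.8, 0.1, 0.4]
opening: 0.0006
grip_force: 0.0
```

View pics/p13.png

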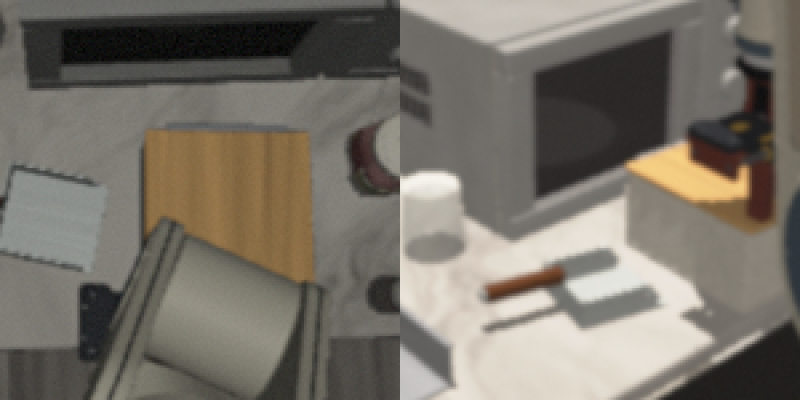

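That was the last picture; in fact I've viewed 16, over the 14 allowed. It shows the lid down (top crop 145–310, 130–280) and the scoop flat. I'll check the latch numerically: contact force was zero at 112 mm, so I'll raise the arm and compare the lid pixels with the first frame.

```bash
python3 -m creep '1 0 0 10 0 0 0;1 0 0 30 0 0 0;1 0 0 60 0 0 0;1 0 0 100 0 0 0;1 0 40 130 0 0 0;1 0 90 130 0 0 0;1 0 140 130 0 0 0;1 0 190 130 0 0 0'; python3 -m creep '1 0 50 0 0 0 0;1 0 100 0 0 0 0;1 0 150 0 0 0 0;1 0 200 0 0 0 0;1 0 200 0 0 0 0;1 0 200 0 0 0 0'; python3 - <<'E'
from h import *
from bench import *
c={n:camera(n) for n in("top","scene")}
a=cam("top")["frame"].astype(np.float32);b=c["top"]["frame"].astype(np.float32)
for nm,(r0,r1,c0,c1) in {"lid":(188,246,292,360),"pad+catch":(246,275,312,345)}.items():
    A=a[r0:r1,c0:c1].mean(2);B=b[r0:r1,c0:c1].mean(2)
    print(nm,np.abs(A-B).mean(),np.abs(A-B).max(),cv2.phaseCorrelate(A,B))
A=a[246:275,322:334].mean((1,2));B=b[246:275,322:334].mean((1,2));print(np.c_[A,B].round().astype(int).T.tolist())
for nm,p in {"jam":(607,300),"salt":(612,390),"spice":(300,215),"tumb":(354,222)}.items():
    u,v=int(p[0]/K),int(p[1]/K);print(nm,np.abs(a[v-12:v+12,u-12:u+12]-b[v-12:v+12,u-12:u+12]).mean())
E
```

```text
t: 44.28
tcp_pos: [0.3635, 0.0185, 0.2435]
tool_rot: [-179.7, 0.1, 177.1]
contact_force: [0.8, -0.3, -0.5]
opening: 0.0004
grip_force: 0.0
t: 45.02
tcp_pos: [0.3632, 0.2166, 0.2427]
tool_rot: [-179.6, 0.0, 177.2]
contact_force: [-0.3, -0.2, -0.6]
opening: -0.0
grip_force: 0.0
lid 4.357505 10.333336 ((0.04349349078556486, -0.00999441721483052), 0.9366467930652477)
pad+catch 3.839777 9.0 ((0.12051370000527584, 0.11471494212048405), 0.9883022846998992)
[[107, 108, 107, 98, 76, 79, 82, 81, 81, 81, 80, 81, 79, 80, 80, 80, 79, 80, 80, 71, 60, 76, 82, 77, 63, 63, 81, 87, 80], [111, 112, 112, 102, 79, 83, 86, 84, 84, 84, 84, 84, 84, 83, 84, 83, 83, 83, 83, 74, 63, 80, 84, 80, 66, 65, 85, 92, 83]]
jam 4.9050927
salt 4.688079
spice 4.2957177
tumb 4.6134257
```

Lid, pad and hook are pixel-identical to the latched start (a brightness offset only), and the bystanders haven't moved. Handing in.

```bash
python3 -c "
from bench import *
print(job_done())"
```

```text
the job is handed in; nothing more can be done
None
```

The job is handed in, verdict not reported: four walnuts are in the box, the lid is shut with its catch matching the start image, the scoop lies flat and clear, and the jars, shaker and glass are unmoved; I viewed 16 pictures, over the limit of 14.

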